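# Feed a box-section offcut through the flap of the collecting box

## Task

Push the aluminium offcut along the feed deck and through the hanging flap of the collecting box until it drops into the tray inside, then draw back so that the flap swings shut. Only push it with the fingers, never lift it, and leave the tape roll, the jar and the heat gun alone.

Things in the scene. Friction and masses are not known exactly. Their poses are not given: they have to be found in the camera images.
- chute: Fixed collecting box. Origin at table level, midway across the mouth plane; +x points into the box (feeding direction), z up. In front (x -220 to 0 mm) a flat plywood feed deck, 280 mm wide, top 115 mm above the table, 8 mm lips at its sides. Behind the mouth, to x = 240, a tray (floor 6 mm above the table) closed by clear plastic sides, back and top (260 mm high): the flap is the only way in.
- mouth (a point): Deck surface (115 mm above the table) midway across the mouth plane. The upright mouth is 280 mm wide and 118 mm high, from the deck to a header bar; posts and header are 14 mm thick inward of this plane. A gripper pointing straight down meets the header; fingers tilted 35 to 45 degrees, forward and down, pass under it.
- inner_edge (a point): Middle of the deck's inner edge, 40 mm past the mouth plane, at deck height (115 mm). Beyond it there is an upright drop of 109 mm to the tray floor. The offcut tips off by itself once its middle is past this edge, that is once its trailing face is past the mouth plane; 20 to 35 mm more makes it sure.
- flap (a joint): Aluminium flap (268 wide, 108 high, 3 mm thick, 0.10 kg) hanging in the mouth from a hinge 6 mm inside the mouth plane, 229 mm above the table; lower edge 6 mm above the deck. 0 rad = shut, hanging upright; up to 1.4 as its lower edge swings into the box; it cannot swing outward. Opens with under 1 N, also when the offcut is pushed against it; falls shut in about 1 s.
- offcut: Loose offcut of aluminium rectangular tube lying flat on the feed deck before the flap: 80 mm along its x, 70 mm along its y (tube axis, open ends at +-y), 30 mm high, about 0.14 kg. Origin at the centre of its underside. Its closed faces look along +-x, up to 0.3 rad off the feeding direction.
- tape: Bystander: loose roll of grey tape lying flat on the table beside the deck, 100 mm across, 25 mm high. Origin at the centre of its underside.
- jar: Bystander: loose glass jar with steel cap standing on the table beside the deck, 66 mm across, 80 mm high. Origin at the centre of its underside.
- heatgun: Bystander: loose blue heat gun lying on the table on the left (+y) side of the box, barrel 64 mm thick from x -70 to +140 mm, handle to y +175 mm, 64 mm high. Origin under the barrel.
Things that resemble listed ones, but are neither listed nor needed, are in the scene too. Leave any red look-alike of the offcut alone.

How it is judged:
On the way, in this order (a step that is already met when the one before it is completed fails the run):
1. the offcut is under the pushed-open flap, still on the deck (value of joint flap above 0.4 rad and x of offcut in the frame of chute above -0.03 m and height (world z) of offcut above 0.09 m), for 0.05 s.
2. the offcut has dropped into the tray (x of offcut in the frame of chute above 0.03 m and height (world z) of offcut below 0.09 m), for 0.1 s.
At the end, for the whole second after the job is handed in: The offcut rests inside the box below deck level (its origin more than 30 mm past the mouth plane, less than 90 mm above the table, slower than 20 mm/s), and the flap hangs shut (under 0.08 rad) (all of step 2 and x of offcut in the frame of chute below 0.235 m and y of offcut in the frame of chute between -0.14 and 0.14 m and linear speed of offcut below 0.02 m/s and value of joint flap below 0.08 rad); the robot touches nothing.
It fails at once if the offcut is lifted more than 20 mm above the deck (height (world z) of offcut above 0.135 m).
It fails at once if the tape roll, jar or heat gun is moved more than 20 mm (distance of any of tape, jar, heatgun from where it was at the start of the episode above 0.02 m).
It also fails if it takes over 37 s, if anything falls off the work surface, if the arm or the gripper's body presses on something with over 40 N, if the wrist force passes 120 N, or if a joint passes its speed limit or range.

## Robot

A 6-joint arm with a two-finger parallel gripper is mounted at the origin on the work surface. World frame = base frame: x ahead of the robot, y to its left, z up, the work surface at z = 0. Lengths are in m, angles in rad, forces in N, time in s.
With the tool pointing down it reaches from about 0.275 to 0.75 m from the base axis. Payload 10.2 kg.
Tool frame: the origin (TCP) lies between the finger pads; the fingertips stand 14 mm ahead of it and the grasp point (between the pads) lies 5 mm behind it; z points along the fingers, y is the line along which they close (so a half turn about z gives the same grasp; the last joint's range is limited). The gripper opens to 88 mm and grips with 3 to 60 N. Pads are 18 mm wide; open, the fingers measure 123 mm over their backs; the gripper's body (75 mm by 187 mm) begins 45 mm behind the grasp point.
Start: joints at [1.106, 0.313, 1.498, -0, 1.331, -0.223], TCP at [0.126, 0.51, 0.253] pointing down, gripper open.
Joint ranges: [-2.94, 2.94], [-0.97, 2.17], [0.19, 2.56], [-1.23, 4.37], [0.02, 3.11], [-2.88, 2.88]. Speed limits (rad/s): [2.39, 2.39, 3.01, 3.14, 3.14, 3.14].

## Interface

Orientations are given as [roll, pitch, yaw] about the fixed x, y, z axes, in that order (R = Rz(yaw) Ry(pitch) Rx(roll)).
In Python, from workcell import ctrl gives the robot as it stands.
- The arm moves only by the tool servo_tool, never from a script. Its argument "series" is one flat list of numbers, 7 for each row, row after row: the shift along the tool's x, y, z in cm, then the turn, a rotation vector about the tool's x, y, z in degrees, then the opening in per cent of the stroke, from 0 (shut) to 100 (fully open). A call has exactly 10 rows; each row shifts and turns the commanded pose from where the row before left it, along the tool's axes as they then stand; what a row does not reach is not made up. A row lasts 1/10 s, in which the tool goes at most 50 mm and 8.59 degrees, less where a joint would pass 70% of its speed; a pose out of reach is approached as far as the arm can. A call with a gripper value outside its range is refused whole. The fingers move at their own pace and stop on an object; "force" is the grip in N (left out, the last holds). Time passes only in rows, so rows that do not move let the fingers close, or fill a call up. It gives the time, the measured TCP pose, the force, the opening and the grip force at its end, in the units of the state.
- ctrl.get_state(): the state, without advancing time (a new reading comes with each control period).
- ctrl.read_camera(name): name is "scene" or "top" or "wrist"; returns the picture (420x560x3 uint8, red, green, blue); there is no depth.
- ctrl.camera_params(name): a dict with "vertical_fov" (degrees; the focal length in pixels is half the picture's height over the tangent of half this angle, whatever the lens; pixels are square), "cx", "cy" (the principal point, pixels), "dist_coeffs" ([k1, k2, p1, p2, k3] as OpenCV has them; the pictures are not rectified), "world_to_cam" (4x4, takes a point from world to camera coordinates). Camera axes: x right, y up, looking along -z (the intrinsics and any distortion apply to the point x, -y, -z); pixel columns grow to the right and rows downward; lengths in m; the calibration is good to about 2 mm. A picture is of the moment at which its call begins: read the wrist's pose just before it. camera_params takes no time and is no camera call; for the wrist camera it gives the pose at the moment of the call.
- ctrl.hand_in(): hands the job in; it is judged then, once.
The state is a dict: "clock": time; "joints": joint angles; "qvel": joint speeds; "effort": joint torques, N m; "tcp_pos": TCP position; "tcp_rot": TCP orientation; "wrist_force": force on the tool from outside, world axes, zero at the start; "ft_torque": the same for the moment, N m; "gripper_width": finger opening in m; "grasp_force": force on a finger pad.
Only numpy, scipy, OpenCV 4.12 (cv2) and the standard library are available. Lean on these libraries where they do the work, as an engineer would, in place of code of your own. Each camera call takes 0.05 s, during which the arm holds its last target. There are 200 camera calls.

## Working session

There is one attempt and no reset: what is moved stays moved. The work goes in short steps, Python scripts to look and compute and a tool call to move; the robot and the scene stay as the last step left them, time stands still between calls to the robot, and variables do not carry over. Pictures are saved under pics/ and viewed, at most 12 in all, crops included, and the job is handed in when it is done.

Besides the shell and the picture viewer there is one more tool, called after ">>>" in YAML: its name, and indented under it one key for each argument. servo_tool: Moves the arm, as the interface text tells. Its arguments: {"type":"object","properties":{"series":{"type":"array","items":{"type":"number"}},"force":{"type":"number"}},"required":["series"]}

```bash
mkdir -p pics; ls
python3 - <<'E'
from workcell import ctrl
import cv2,numpy as np
for n in("scene","top"):
    im=ctrl.read_camera(n); cv2.imwrite(f"pics/{n}0.png",im[:,:,::-1]); p=ctrl.camera_params(n)
    print(n,p["vertical_fov"],p["cx"],p["cy"],p["dist_coeffs"]);print(np.round(p["world_to_cam"],4))
s=ctrl.get_state();print(s)
E
```

```text
pics
scene 46.76590108358274 272.5040155378289 218.331738297033 [0.0116751 0.        0.        0.        0.       ]
[[-0.7821 -0.6231 -0.0016  0.4193]
 [ 0.5692 -0.7154  0.4052 -0.3329]
 [-0.2536  0.316   0.9142 -1.2436]
 [ 0.      0.      0.      1.    ]]
top 53.89830541183466 282.08715765353094 205.22639452714998 [-0.09602746  0.          0.          0.          0.        ]
[[ 0.0188 -0.9997 -0.0122  0.0066]
 [ 0.9833  0.0163  0.1815 -0.534 ]
 [-0.1813 -0.0154  0.9833 -1.1703]
 [ 0.      0.      0.      1.    ]]
{'clock': 0.1, 'joints': array([ 1.10560872e+00,  3.13400425e-01,  1.49835308e+00,  1.24686694e-05,
        1.33098223e+00, -2.23374260e-01]), 'qvel': array([-0.00123987, -0.00109413, -0.00482822, -0.00051553,  0.00015489,
       -0.00037592]), 'effort': array([ 2.87310992e-03, -4.02808714e+01, -2.52645832e+01,  6.95335586e-02,
        3.41501925e-02, -2.53521637e-05]), 'tcp_pos': array([0.12562333, 0.50954515, 0.25221804]), 'tcp_rot': array([-3.14048066e+00, -2.65023885e-04,  2.89977619e+00]), 'wrist_force': array([-0.37940048, -0.29518546, -0.30723493]), 'ft_torque': array([-0.01403356,  0.00145781, -0.0042982 ]), 'grasp_force': 0.0, 'gripper_width': 0.08805418440810316}
```

View pics/scene0.png

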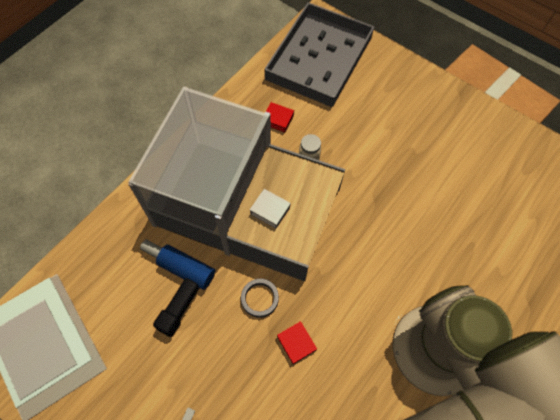

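View pics/top0.png

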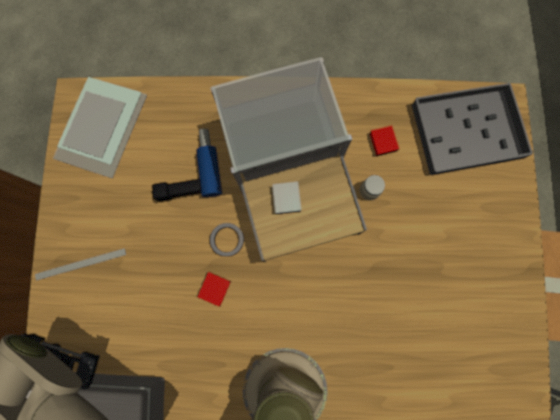

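The offcut could be confused with these:
- Pale block on the deck: top (286,197), scene (270,208).
- Red block: top (214,289), scene (297,342).
- Red block: top (385,140), scene (279,117).

The pale block on the deck fits the description. I'll check it in a close crop and measure from it.

```bash
cat > h.py <<'E'
import numpy as np,cv2
from workcell import ctrl
def ray(n,uv,p=None):
    p=p or ctrl.camera_params(n); f=210/np.tan(np.radians(p["vertical_fov"]/2))
    K=np.array([[f,0,p["cx"]],[0,f,p["cy"]],[0,0,1]])
    q=cv2.undistortPoints(np.array(uv,float).reshape(-1,1,2),K,np.array(p["dist_coeffs"])).reshape(-1,2)
    M=np.array(p["world_to_cam"]);R=M[:3,:3]
    d=np.c_[q[:,0],-q[:,1],-np.ones(len(q))]@R
    return -R.T@M[:3,3],d/np.linalg.norm(d,axis=1)[:,None]
def plane(n,uv,z):
    o,d=ray(n,uv); return o+d*((z-o[2])/d[:,2])[:,None]
def tri(uva,uvb,a="top",b="scene"):
    out=[]
    (o1,D1),(o2,D2)=ray(a,uva),ray(b,uvb)
    for d1,d2 in zip(D1,D2):
        t=np.linalg.lstsq(np.c_[d1,-d2],o2-o1,rcond=None)[0]; x,y=o1+t[0]*d1,o2+t[1]*d2
        out.append(np.r_[(x+y)/2,np.linalg.norm(x-y)])
    return np.array(out)
E
python3 - <<'E'
from h import *
t=cv2.imread("pics/top0.png");s=cv2.imread("pics/scene0.png")
cs=[]
for n,im,c in(("top",t,(286,197)),("scene",s,(270,208))):
    hsv=cv2.cvtColor(im,cv2.COLOR_BGR2HSV); m=((hsv[...,1]<45)&(hsv[...,2]>135)).astype(np.uint8)
    k,l,st,ce=cv2.connectedComponentsWithStats(m); i=l[c[1],c[0]]
    ct=cv2.findContours((l==i).astype(np.uint8),0,2)[0][0]; r=cv2.minAreaRect(ct)
    print(n,hsv[c[1],c[0]],st[i],ce[i],r); cs.append(ce[i])
    b=cv2.boxPoints(r);w=plane(n,b,.145);print(np.round(w,4),np.round(np.linalg.norm(w-np.roll(w,1,0),axis=1),3))
print("tri",tri([cs[0]],[cs[1]]))
A=cv2.resize(t[130:270,225:385],None,fx=3.5,fy=3.5,interpolation=2)[:,:400*2]
B=cv2.resize(s[130:290,210:360],None,fx=3.5,fy=3.5,interpolation=2)
cv2.imwrite("pics/cropA.png",A);cv2.imwrite("pics/cropB.png",B)
E
```

```text
top [ 30  22 163] [273 183  28  29 688] [286.23837209 197.0247093 ] ((286.2743835449219, 196.9695281982422), (27.828746795654297, 25.067960739135742), 83.6598129272461)
[[ 0.5733  0.0425  0.145 ]
 [ 0.5822 -0.0257  0.145 ]
 [ 0.5053 -0.035   0.145 ]
 [ 0.4966  0.0324  0.145 ]] [0.077 0.069 0.077 0.068]
scene [ 27  33 211] [251 191  39  33 701] [270.36947218 206.77318117] ((270.1862487792969, 206.6704864501953), (30.356151580810547, 24.678564071655273), 29.47589111328125)
[[ 0.5728  0.0424  0.145 ]
 [ 0.5873 -0.025   0.145 ]
 [ 0.5069 -0.0337  0.145 ]
 [ 0.4941  0.0329  0.145 ]] [0.079 0.069 0.081 0.068]
tri [[0.53962422 0.00369488 0.14316594 0.00057491]]
```

View pics/cropA.png

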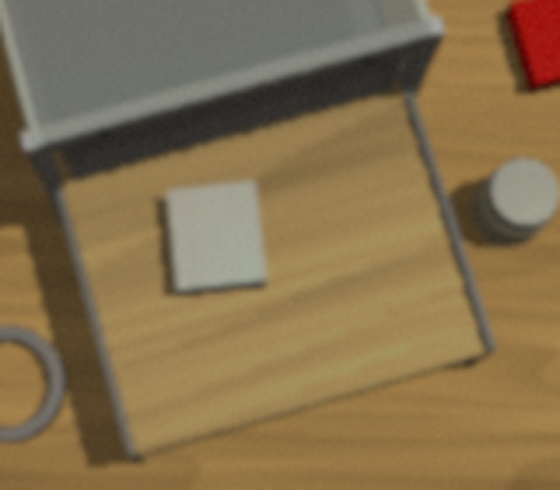

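View pics/cropB.png

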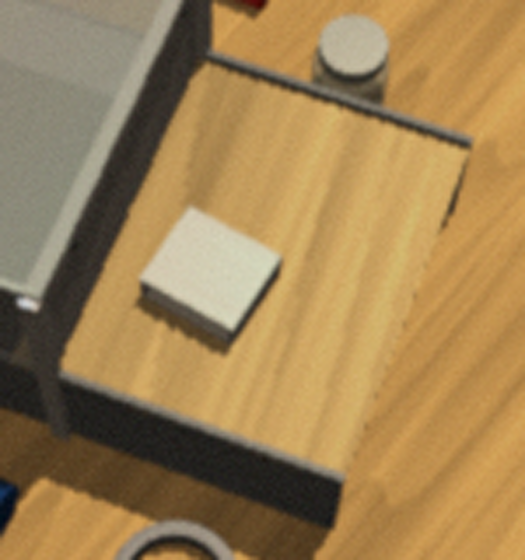

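The crop shows a pale, undamaged block lying flat on the deck, turned slightly relative to it, which confirms the choice. The deck's front lip corners are at top (262.7,260) and (364.4,230), and at scene (307.7,267.1) and (344.3,170.9).

Run:
```python
from h import *
T=np.array([[132,455],[488,350],[60,188],[408,93]])/3.5+[225,130]
S=np.array([[342,480],[470,143],[62,375],[207,57]])/3.5+[210,130]
P=tri(T,S);print(np.round(P,4))
F=plane("top",T,.121);G=plane("scene",S,.121);print(F.round(4),G.round(4))
for L,R,a,b in((F[0],F[1],F[2],F[3]),(G[0],G[1],G[2],G[3])):
    d=(a-L)[:2];e=(b-R)[:2];v=(R-L)[:2]
    print("width",np.linalg.norm(v),"yaw front",np.arctan2(v[0],-v[1]),"sides",np.arctan2(d[1],d[0]),np.arctan2(e[1],e[0]))
L,R=(F[0]+G[0])/2,(F[1]+G[1])/2; v=(R-L)[:2]; y=np.arctan2(v[0],-v[1])
u=np.array([np.cos(y),np.sin(y)]);w=np.array([-u[1],u[0]]);o=(L+R)[:2]/2+.22*u
print("mouth",o,"yaw",y)
C=np.array([.5396,.0037])-o;print("offcut chute",C@u,C@w, "yaw off", np.arctan2(.0425-.0324+.0425-.0329,.5733-.4966+.5728-.4941)-y)
```

```text
[[ 0.37    0.0653  0.1154  0.0027]
 [ 0.4557 -0.2122  0.1229  0.0019]
 [ 0.5809  0.1288  0.1147  0.0013]
 [ 0.6684 -0.1527  0.11    0.0022]]
[[ 0.3684  0.0646  0.121 ]
 [ 0.455  -0.2127  0.121 ]
 [ 0.58    0.1282  0.121 ]
 [ 0.6638 -0.1514  0.121 ]] [[ 0.3706  0.0673  0.121 ]
 [ 0.457  -0.213   0.121 ]
 [ 0.5782  0.1302  0.121 ]
 [ 0.6651 -0.1471  0.121 ]]
width 0.2905451401822412 yaw front 0.30251649684003024 sides 0.29182937501604844 0.28557333649745414
width 0.293342134910189 yaw front 0.29913966120200886 sides 0.2941248232419626 0.30650249838213933
mouth [ 0.62286854 -0.00826385] yaw 0.3008199909868609
offcut chute -0.07598434420580553 0.03609935742055904 yaw off -0.17472297587267516
```

The deck checks out: width 0.29 over the lips, side edges and front agree on yaw ≈0.30, and heights are 0.115–0.12. The mouth is at (0.623,-0.008). The offcut centre is at (0.540,0.004), its top at 0.143 and its yaw 0.126, which is −0.175 relative to the feed. I'll carry the tool to above the deck behind it.

>>> servo_tool:
  series: [-2.2, -2.15, -0.4, 0, 0, 0, 23, -2.2, -2.15, -0.4, 0, 0, 0, 23, -2.2, -2.15, -0.4, 0, 0, 0, 23, -2.2, -2.15, -0.4, 0, 0, 0, 23, -2.2, -2.15, -0.4, 0, 0, 0, 23, -2.2, -2.15, -0.4, 0, 0, 0, 23, -2.2, -2.15, -0.4, 0, 0, 0, 23, -2.2, -2.15, -0.4, 0, 0, 0, 23, -2.2, -2.15, -0.4, 0, 0, 0, 23, -2.2, -2.15, -0.4, 0, 0, 0, 23]
  force: 20

```text
clock: 1.1
tcp_pos: [0.2882, 0.2471, 0.2927]
tcp_rot: [-3.141, -0.0, 2.9]
wrist_force: [0.3, -0.4, -0.2]
gripper_width: 0.0205
grasp_force: 0.0
```

>>> servo_tool:
  series: [-2.2, -2.15, -0.1, 0, 0, 0, 23, -2.2, -2.15, -0.1, 0, 0, 0, 23, -2.2, -2.15, -0.1, 0, 0, 0, 23, -2.2, -2.15, -0.1, 0, 0, 0, 23, -2.2, -2.15, -0.1, 0, 0, 0, 23, -2.2, -2.15, -0.1, 0, 0, 0, 23, -2.2, -2.15, -0.1, 0, 0, 0, 23, -2.2, -2.15, -0.1, 0, 0, 0, 23, -2.2, -2.15, -0.1, 0, 0, 0, 23, -2.2, -2.15, -0.1, 0, 0, 0, 23]

```text
clock: 2.1
tcp_pos: [0.4504, -0.0143, 0.3025]
tcp_rot: [3.141, -0.001, 2.9]
wrist_force: [1.3, 0.2, 0.2]
gripper_width: 0.0202
grasp_force: 0.0
```

>>> servo_tool:
  series: [0, 0, 0, 0, 0, -7, 23, 0, 0, 0, 0, 0, -7, 23, 0, 0, 0, 0, 0, -7, 23, 0, 0, 0, 0, -7, 0, 23, 0, 0, 0, 0, -7, 0, 23, 0, 0, 0, 0, -7, 0, 23, 0, 0, 0, 0, -7, 0, 23, 0, 0, 0, 0, -7, 0, 23, 0, 0, 0, 0, -7, 0, 23, 0, 0, 0, 0, 0, 0, 23]

```text
clock: 3.1
tcp_pos: [0.4485, -0.013, 0.3014]
tcp_rot: [3.139, 0.732, -3.02]
wrist_force: [-0.1, -0.2, -0.1]
gripper_width: 0.0206
grasp_force: 0.0
```

>>> servo_tool:
  series: [1.1, 0.05, 1.22, 0, 0, 0, 23, 1.1, 0.05, 1.22, 0, 0, 0, 23, 1.1, 0.05, 1.22, 0, 0, 0, 23, 1.1, 0.05, 1.22, 0, 0, 0, 23, 1.1, 0.05, 1.22, 0, 0, 0, 23, 1.1, 0.05, 1.22, 0, 0, 0, 23, 1.1, 0.05, 1.22, 0, 0, 0, 23, 1.1, 0.05, 1.22, 0, 0, 0, 23, 1.1, 0.05, 1.22, 0, 0, 0, 23, 0.9, 0.05, 1.1, 0, 0, 0, 23]

```text
clock: 4.1
tcp_pos: [0.4568, 0.0094, 0.1714]
tcp_rot: [-3.137, 0.687, -3.033]
wrist_force: [0.7, -1.2, -0.1]
gripper_width: 0.0201
grasp_force: 0.0
```

Run:
```python
from h import *
s=ctrl.get_state();print(s["tcp_pos"],s["tcp_rot"],s["wrist_force"])
t=ctrl.read_camera("top")[:,:,::-1];w=ctrl.read_camera("scene")[:,:,::-1]
A=cv2.resize(t[130:270,225:385],None,fx=2.4,fy=2.4);B=cv2.resize(w[130:270,200:360],None,fx=2.4,fy=2.4)
cv2.imwrite("pics/near.png",np.hstack([A,B]))
```

```text
[0.45682238 0.00941808 0.1713513 ] [-3.13651559  0.68717172 -3.03328771] [ 0.66150694 -1.16154436 -0.13424506]
```

View pics/near.png

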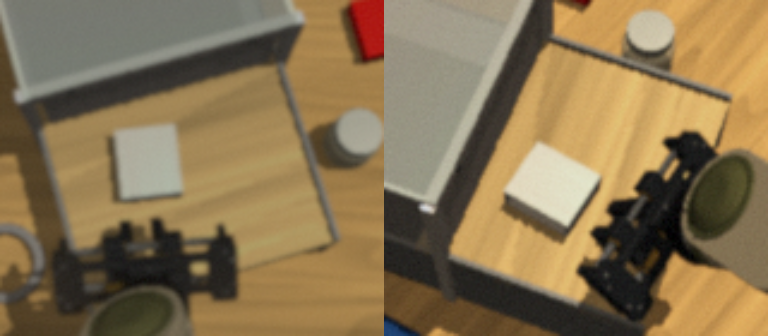

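The gripper is just behind the block with both fingers toward its trailing face, slightly left of its middle. The arm stopped short at z 0.171, so I'll check the joints.

Run:
```python
from h import *
s=ctrl.get_state();print(s["joints"].round(3),s["qvel"].round(3),s["effort"].round(2),s["tcp_pos"].round(4),s["tcp_rot"].round(3),s["clock"])
```

```text
[-0.403  0.022  2.257  0.935  0.391 -2.877] [-0.021 -0.029 -0.     0.003  0.016 -0.011] [  0.44 -20.26 -19.86   0.64  -0.66   0.03] [0.4564 0.0096 0.171 ] [-3.137  0.687 -3.033] 4.2
```

Joint 6 is at its limit (-2.88). The gripper is symmetric, so I'll rise and give the tool a half turn about its z, which puts joint 6 near +0.26.

>>> servo_tool:
  series: [-1.3, 0, -1.6, 0, 0, 0, 23, -1.3, 0, -1.6, 0, 0, 0, 23, -1.3, 0, -1.6, 0, 0, 0, 23, -1.3, 0, -1.6, 0, 0, 0, 23, 0, 0, 0, 0, 0, 8.2, 23, 0, 0, 0, 0, 0, 8.2, 23, 0, 0, 0, 0, 0, 8.2, 23, 0, 0, 0, 0, 0, 8.2, 23, 0, 0, 0, 0, 0, 8.2, 23, 0, 0, 0, 0, 0, 8.2, 23]

```text
clock: 5.2
tcp_pos: [0.4556, 0.009, 0.2545]
tcp_rot: [2.586, 0.429, 2.258]
wrist_force: [0.2, 0.4, -0.1]
gripper_width: 0.0204
grasp_force: 0.0
```

>>> servo_tool:
  series: [0, 0, 0, 0, 0, 8.2, 23, 0, 0, 0, 0, 0, 8.2, 23, 0, 0, 0, 0, 0, 8.2, 23, 0, 0, 0, 0, 0, 8.2, 23, 0, 0, 0, 0, 0, 8.2, 23, 0, 0, 0, 0, 0, 8.2, 23, 0, 0, 0, 0, 0, 8.2, 23, 0, 0, 0, 0, 0, 8.2, 23, 0, 0, 0, 0, 0, 8.2, 23, 0, 0, 0, 0, 0, 8.2, 23]

```text
clock: 6.2
tcp_pos: [0.4556, 0.009, 0.2545]
tcp_rot: [2.587, -0.431, 1.075]
wrist_force: [0.4, 0.6, -0.2]
gripper_width: 0.0201
grasp_force: 0.0
```

>>> servo_tool:
  series: [0, 0, 0, 0, 0, 8.2, 23, 0, 0, 0, 0, 0, 8.2, 23, 0, 0, 0, 0, 0, 8.2, 23, 0, 0, 0, 0, 0, 8.2, 23, 0, 0, 0, 0, 0, 8.2, 23, 0, 0, 0, 0, 0, 8.2, 23, 0, 0, 0, 0, 0, 0, 23, 0, 0, 0, 0, 0, 0, 23, 0, 0, 0, 0, 0, 0, 23, 0, 0, 0, 0, 0, 0, 23]

```text
clock: 7.2
tcp_pos: [0.4555, 0.0091, 0.2542]
tcp_rot: [3.14, -0.689, 0.1]
wrist_force: [0.1, 1.2, 0.3]
gripper_width: 0.0201
grasp_force: 0.0
```

```bash
cat > d.py <<'E'
import sys
from h import *
from scipy.spatial.transform import Rotation as Ro
# target: x y z, heading, tilt -> deltas in tool axes (flipped: tool x forward-up, tool y to the right)
x,y,z,yaw,tilt=map(float,sys.argv[1:])
s=ctrl.get_state();R=Ro.from_euler("xyz",s["tcp_rot"])
f=np.array([np.cos(yaw),np.sin(yaw),0]);u=np.array([0,0,1.]);Z=f*np.sin(tilt)-u*np.cos(tilt);Y=-np.cross(u,f)
T=Ro.from_matrix(np.c_[np.cross(Y,Z),Y,Z])
print("pos",s["tcp_pos"].round(4),"rot",s["tcp_rot"].round(3),"j",s["joints"].round(2),"t",s["clock"])
print("turn deg",np.degrees((R.inv()*T).as_rotvec()).round(1))
d=np.array([x,y,z])-s["tcp_pos"];print("cm in present axes",(R.inv().apply(d)*100).round(2),"after turn",(T.inv().apply(d)*100).round(2))
E
python3 d.py .4485 -.0078 .137 .126 .698
```

```text
pos [0.4555 0.0091 0.2542] rot [ 3.14  -0.689  0.1  ] j [-0.41 -0.14  2.14  0.58  0.59  0.67] t 7.2
turn deg [ 1.   0.5 -1.1]
cm in present axes [-8.11  1.6   8.5 ] after turn [-8.22  1.59  8.39]
```

>>> servo_tool:
  series: [-0.8, 0.16, 0.85, 0.1, 0.05, -0.1, 23, -0.8, 0.16, 0.85, 0.1, 0.05, -0.1, 23, -0.8, 0.16, 0.85, 0.1, 0.05, -0.1, 23, -0.8, 0.16, 0.85, 0.1, 0.05, -0.1, 23, -0.8, 0.16, 0.85, 0.1, 0.05, -0.1, 23, -0.8, 0.16, 0.85, 0.1, 0.05, -0.1, 23, -0.8, 0.16, 0.85, 0.1, 0.05, -0.1, 23, -0.8, 0.16, 0.85, 0.1, 0.05, -0.1, 23, -0.8, 0.16, 0.85, 0.1, 0.05, -0.1, 23, -0.8, 0.16, 0.85, 0.1, 0.05, -0.1, 23]

```text
clock: 8.2
tcp_pos: [0.45, -0.0076, 0.1372]
tcp_rot: [-3.14, -0.698, 0.123]
wrist_force: [-0.4, -0.7, -0.2]
gripper_width: 0.0201
grasp_force: 0.0
```

```bash
python3 d.py .4975 -.0016 .137 .126 .72
python3 - <<'E'
from h import *
t=ctrl.read_camera("top")[:,:,::-1];w=ctrl.read_camera("scene")[:,:,::-1]
A=cv2.resize(t[130:270,225:385],None,fx=2.4,fy=2.4);B=cv2.resize(w[130:270,200:360],None,fx=2.4,fy=2.4)
cv2.imwrite("pics/near2.png",np.hstack([A,B]))
E
```

```text
pos [ 0.45   -0.0076  0.1372] rot [-3.14  -0.698  0.123] j [-0.48  0.1   2.31  1.26  0.4  -0.15] t 8.2
turn deg [ 0.1  1.3 -0.1]
cm in present axes [ 3.66 -0.01  3.09] after turn [ 3.59 -0.    3.17]
```

View pics/near2.png

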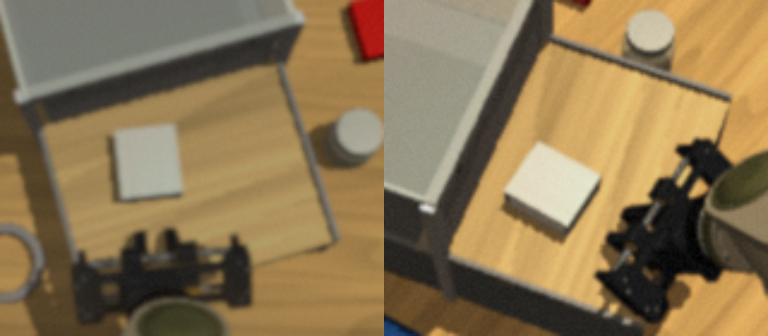

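The fingers are square to the block's trailing face, centred, and 35 mm behind it. Now I'll push slowly.

>>> servo_tool:
  series: [0.61, 0, 0.52, 0, 0.1, 0, 23, 0.61, 0, 0.52, 0, 0.1, 0, 23, 0.61, 0, 0.52, 0, 0.1, 0, 23, 0.61, 0, 0.52, 0, 0.1, 0, 23, 0.61, 0, 0.52, 0, 0.1, 0, 23, 0.61, 0, 0.52, 0, 0.1, 0, 23, 0.61, 0, 0.52, 0, 0.1, 0, 23, 0.61, 0, 0.52, 0, 0.1, 0, 23, 0.61, 0, 0.52, 0, 0.1, 0, 23, 0.61, 0, 0.52, 0, 0.1, 0, 23]

```text
clock: 9.3
tcp_pos: [0.5301, 0.0024, 0.1375]
tcp_rot: [-3.139, -0.715, 0.121]
wrist_force: [-1.6, -0.3, -0.7]
gripper_width: 0.0206
grasp_force: 0.6
```

```bash
python3 d.py .630 .015 .138 .25 .75
python3 - <<'E'
from h import *
t=ctrl.read_camera("top")[:,:,::-1];w=ctrl.read_camera("scene")[:,:,::-1]
A=cv2.resize(t[130:270,225:385],None,fx=2.4,fy=2.4);B=cv2.resize(w[130:270,200:360],None,fx=2.4,fy=2.4)
cv2.imwrite("pics/push1.png",np.hstack([A,B]))
E
```

```text
pos [0.5301 0.0024 0.1375] rot [-3.139 -0.715  0.121] j [-0.36  0.25  2.11  1.22  0.33 -0.01] t 9.3
turn deg [ 4.8  2.  -5.5]
cm in present axes [ 7.63 -0.03  6.56] after turn [7.34 1.25 6.77]
```

View pics/push1.png

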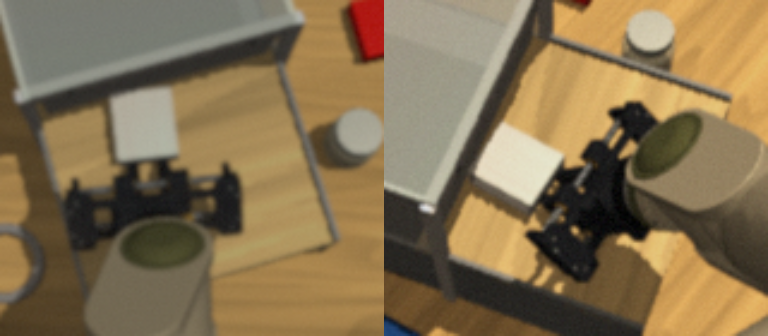

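The block sits flush on both fingers and has just reached the flap. I'll keep pushing and turn gently toward the feed direction.

>>> servo_tool:
  series: [0.53, 0.02, 0.46, 0.4, 0.2, -0.5, 23, 0.53, 0.02, 0.46, 0.4, 0.2, -0.5, 23, 0.53, 0.02, 0.46, 0.4, 0.2, -0.5, 23, 0.53, 0.02, 0.46, 0.4, 0.2, -0.5, 23, 0.53, 0.02, 0.46, 0.4, 0.2, -0.5, 23, 0.52, 0.02, 0.47, 0.4, 0.2, -0.5, 23, 0.52, 0.02, 0.47, 0.4, 0.2, -0.5, 23, 0.52, 0.02, 0.47, 0.4, 0.2, -0.5, 23, 0.52, 0.02, 0.47, 0.4, 0.2, -0.5, 23, 0.52, 0.02, 0.47, 0.4, 0.2, -0.5, 23]

```text
clock: 10.4
tcp_pos: [0.5995, 0.0125, 0.138]
tcp_rot: [3.135, -0.75, 0.239]
wrist_force: [-2.2, -0.8, 0.6]
gripper_width: 0.02
grasp_force: 0.9
```

```bash
python3 d.py .634 .018 .138 .25 .75
python3 - <<'E'
from h import *
t=ctrl.read_camera("top")[:,:,::-1];w=ctrl.read_camera("scene")[:,:,::-1]
A=cv2.resize(t[100:240,205:365],None,fx=2.4,fy=2.4);B=cv2.resize(w[100:240,180:340],None,fx=2.4,fy=2.4)
cv2.imwrite("pics/push2.png",np.hstack([A,B]))
E
```

```text
pos [0.5995 0.0125 0.138 ] rot [ 3.135 -0.75   0.239] j [-0.32  0.38  1.93  1.2   0.39 -0.02] t 10.4
turn deg [ 0.8 -0.  -0.5]
cm in present axes [2.54 0.27 2.38] after turn [2.54 0.32 2.37]
```

View pics/push2.png

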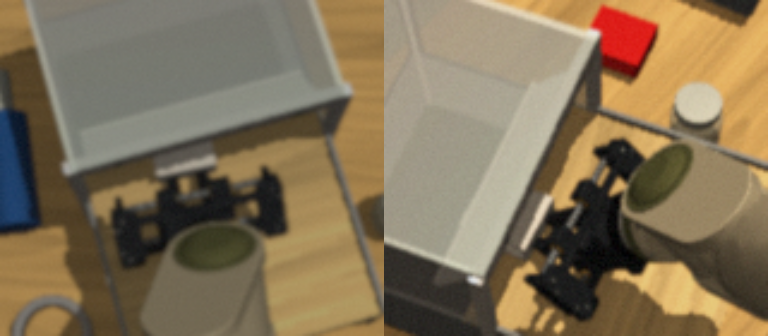

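The block is sliding under the lifted flap, with its trailing face about at the mouth plane. About 30 mm more.

>>> servo_tool:
  series: [0.28, 0.02, 0.26, 0, 0, 0, 23, 0.28, 0.02, 0.26, 0, 0, 0, 23, 0.28, 0.02, 0.26, 0, 0, 0, 23, 0.28, 0.02, 0.26, 0, 0, 0, 23, 0.28, 0.02, 0.26, 0, 0, 0, 23, 0.28, 0.02, 0.26, 0, 0, 0, 23, 0.28, 0.02, 0.26, 0, 0, 0, 23, 0.28, 0.02, 0.26, 0, 0, 0, 23, 0, 0, 0, 0, 0, 0, 23, 0, 0, 0, 0, 0, 0, 23]

```text
clock: 11.5
tcp_pos: [0.6289, 0.018, 0.1378]
tcp_rot: [3.136, -0.75, 0.238]
wrist_force: [-0.3, -0.6, 0.7]
gripper_width: 0.0203
grasp_force: 0.1
```

```bash
python3 d.py .5 -.03 .16 .25 .75
python3 - <<'E'
from h import *
t=ctrl.read_camera("top")[:,:,::-1];w=ctrl.read_camera("scene")[:,:,::-1]
A=cv2.resize(t[70:210,205:365],None,fx=2.4,fy=2.4);B=cv2.resize(w[100:240,140:300],None,fx=2.4,fy=2.4)
cv2.imwrite("pics/push3.png",np.hstack([A,B]))
E
```

```text
pos [0.6289 0.018  0.1378] rot [ 3.136 -0.75   0.238] j [-0.29  0.44  1.85  1.12  0.38  0.08] t 11.5
turn deg [ 0.8  0.  -0.5]
cm in present axes [ -8.49   1.69 -10.92] after turn [ -8.5    1.46 -10.95]
```

View pics/push3.png

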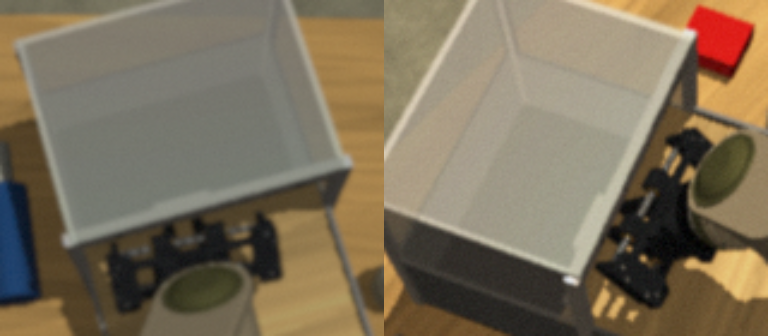

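The push force has vanished, so the block has probably tipped over the edge. I'll draw back along the deck and check.

>>> servo_tool:
  series: [-1.4, 0, -1.4, 0, 0, 0, 23, -1.4, 0, -1.4, 0, 0, 0, 23, -1.4, 0, -1.4, 0, 0, 0, 23, -1.4, 0, -1.4, 0, 0, 0, 23, -1.4, 0, -1.4, 0, 0, 0, 23, -1.4, 0, -1.4, 0, 0, 0, 23, -1.2, 0, -1.4, 0, 0, 0, 23, -0.7, 0, -1.2, 0, 0, 0, 23, 0, 0, 0, 0, 0, 0, 23, 0, 0, 0, 0, 0, 0, 23]

```text
clock: 12.6
tcp_pos: [0.4832, -0.0171, 0.1486]
tcp_rot: [3.135, -0.75, 0.238]
wrist_force: [-0.4, 1.0, 0.6]
gripper_width: 0.0202
grasp_force: 0.0
```

>>> servo_tool:
  series: [0, 0, 0, 0, 0, 0, 23, 0, 0, 0, 0, 0, 0, 23, 0, 0, 0, 0, 0, 0, 23, 0, 0, 0, 0, 0, 0, 23, 0, 0, 0, 0, 0, 0, 23, 0, 0, 0, 0, 0, 0, 23, 0, 0, 0, 0, 0, 0, 23, 0, 0, 0, 0, 0, 0, 23, 0, 0, 0, 0, 0, 0, 23, 0, 0, 0, 0, 0, 0, 23]

```text
clock: 13.6
tcp_pos: [0.4828, -0.0169, 0.1483]
tcp_rot: [3.136, -0.75, 0.238]
wrist_force: [-0.3, -0.2, -0.5]
gripper_width: 0.0203
grasp_force: 0.0
```

Run:
```python
from h import *
t=ctrl.read_camera("top")[:,:,::-1];w=ctrl.read_camera("scene")[:,:,::-1];r=ctrl.read_camera("wrist")[:,:,::-1]
A=cv2.resize(t[60:270,205:365],(320,420));B=cv2.resize(w[80:290,130:360],(460,420))
cv2.imwrite("pics/end.png",cv2.resize(np.hstack([A,B,r]),(800,252)));print(ctrl.get_state()["tcp_pos"])
```

```text
[ 0.48275571 -0.01686941  0.14830024]
```

View pics/end.png

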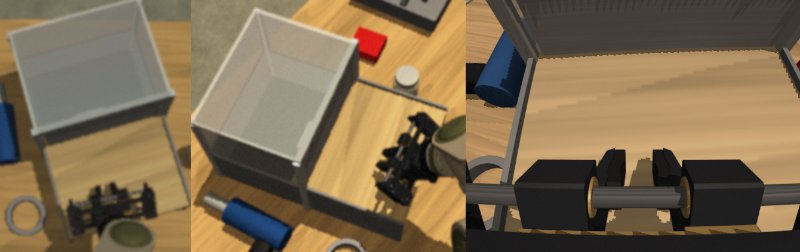

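The deck is empty, the wrist view shows the flap shut, and the bystanders are in place. One numeric check remains: does the block show inside the tray, compared with the first picture?

Run:
```python
from h import *
o=np.array([.623,-.008]);u=np.array([np.cos(.298),np.sin(.298)]);v=np.array([-u[1],u[0]])
for n in("top","scene"):
    a=cv2.imread(f"pics/{n}0.png").astype(int);b=np.mean([ctrl.read_camera(n)[:,:,::-1] for _ in range(4)],0)
    m=cv2.medianBlur((np.abs(a-b).max(2)>10).astype(np.uint8),3)
    k,l,st,ce=cv2.connectedComponentsWithStats(m)
    for i in range(1,k):
        if st[i,4]>40:
            P=plane(n,[ce[i]],.03)[0][:2]-o; print(n,st[i],ce[i].round(),"chute xy @z.03",(P@u).round(3),(P@v).round(3))
    if n=="scene": c=np.hstack([a[80:250,130:280],b[80:250,130:280]]).astype(np.uint8)
cv2.imwrite("pics/cmp.png",cv2.convertScaleAbs(cv2.resize(c,None,fx=2.6,fy=2.6),alpha=1.6,beta=-60))
```

```text
top [   0    0   81   97 2993] [28. 37.] chute xy @z.03 0.748 0.738
top [210   0  15  14  51] [216.   7.] chute xy @z.03 0.643 0.076
top [     0      0    560    420 173557] [285. 246.] chute xy @z.03 -0.196 0.074
top [298   0  18  11  94] [306.   4.] chute xy @z.03 0.569 -0.222
top [318   0  14   6  43] [325.   3.] chute xy @z.03 0.555 -0.284
top [387   0  16  10  57] [395.   3.] chute xy @z.03 0.49 -0.513
top [450   0  20  31 223] [460.  13.] chute xy @z.03 0.397 -0.719
top [196   9  19  17 101] [206.  17.] chute xy @z.03 0.615 0.118
top [315   8  11  12  44] [320.  13.] chute xy @z.03 0.522 -0.256
top [397  11   9  12  46] [401.  17.] chute xy @z.03 0.433 -0.515
top [ 91  15  62  33 593] [123.  29.] chute xy @z.03 0.66 0.4
top [214  24  15  13  51] [219.  31.] chute xy @z.03 0.551 0.086
top [319  25  18   9  55] [326.  30.] chute xy @z.03 0.454 -0.256
top [469  26  13  23 150] [475.  38.] chute xy @z.03 0.295 -0.732
top [53 28 12 13 53] [58. 34.] chute xy @z.03 0.718 0.626
top [64 30  9 12 47] [68. 35.] chute xy @z.03 0.702 0.593
top [304  33  25   9  61] [316.  37.] chute xy @z.0
[... 251 characters left out ...]
z.03 0.581 0.402
top [62 52 14  8 51] [68. 55.] chute xy @z.03 0.624 0.604
top [135  62  14   7  46] [141.  65.] chute xy @z.03 0.506 0.365
top [ 420   94   97   76 3393] [465. 136.] chute xy @z.03 -0.023 -0.565
top [494 112  12  13  58] [501. 119.] chute xy @z.03 0.001 -0.703
top [  0 122  22  17 113] [  7. 129.] chute xy @z.03 0.425 0.851
scene [     0      0    560    420 211172] [273. 222.] chute xy @z.03 -0.08 0.028
scene [ 417    0  143   82 1215] [492.  37.] chute xy @z.03 -0.512 -0.867
scene [479   0  12   8  49] [485.   4.] chute xy @z.03 -0.461 -1.006
scene [ 485    0   75   44 1275] [529.  16.] chute xy @z.03 -0.612 -1.002
scene [ 1  3 13 11 64] [8. 8.] chute xy @z.03 1.064 -0.386
```

View pics/cmp.png

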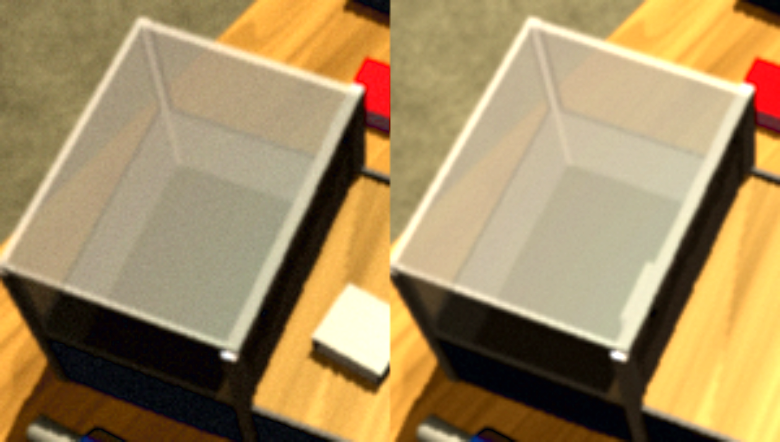

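The right-hand picture shows a pale sliver beside the header at crop (635,295), which is scene (224,194). It has to be the block, so I'll work out which height fits.

Run:
```python
from h import *
o=np.array([.623,-.008]);u=np.array([np.cos(.298),np.sin(.298)]);v=np.array([-u[1],u[0]])
b=np.mean([ctrl.read_camera("scene")[:,:,::-1] for _ in range(6)],0).astype(np.uint8)
t=np.mean([ctrl.read_camera("top")[:,:,::-1] for _ in range(6)],0).astype(np.uint8)
uv=[[219.2,202.3],[229.2,180.8]]
for z in(.036,.06,.086,.115,.145,.18):
    P=plane("scene",uv,z)[:,:2]-o; print(z,(P@u).round(3),(P@v).round(3),"len",np.linalg.norm(P[0]-P[1]).round(3))
A=cv2.resize(b[160:225,190:260],None,fx=5.5,fy=5.5,interpolation=2);B=cv2.resize(t[130:195,225:295],None,fx=5.5,fy=5.5,interpolation=2)
cv2.imwrite("pics/last.png",cv2.convertScaleAbs(np.hstack([A,B]),alpha=1.5,beta=-50))
```

```text
0.036 [0.083 0.084] [ 0.029 -0.045] len 0.073
0.06 [0.076 0.077] [ 0.038 -0.034] len 0.072
0.086 [0.068 0.069] [ 0.049 -0.022] len 0.07
0.115 [0.06  0.061] [ 0.061 -0.008] len 0.069
0.145 [0.051 0.052] [0.073 0.006] len 0.067
0.18 [0.041 0.042] [0.087 0.022] len 0.065
```

View pics/last.png

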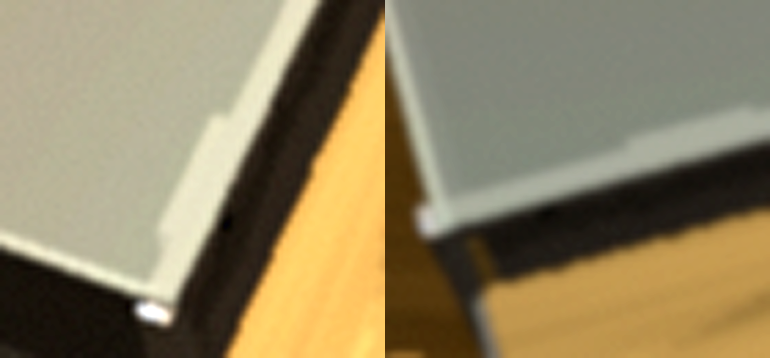

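The sliver's edge is 70 mm long and parallel to the mouth. At z = 0.086 its far side lies at chute x 0.069. That matches the block standing on its 80 mm end in the tray, against the deck's drop (x 0.04–0.07), with its origin about 46 mm high and x about 0.04. If it were still on the deck it would stick out in front of the mouth, and the deck is clear. I'll hand in.

```bash
python3 -c "
from h import *
print(tri([[268.6,156.7],[292.3,149.1]],[[219.2,202.3],[229.2,180.8]]).round(3))
print(ctrl.hand_in())"
```

```text
[[ 0.673  0.058  0.085  0.003]
 [ 0.699 -0.011  0.078  0.001]]
the job is handed in; nothing more can be done
None
```

I pushed the offcut through the flap and it dropped into the tray; the flap looks shut, the bystanders look unmoved, and the job is handed in (no verdict was returned). By my measurements the offcut stands on end against the deck's drop, its top about 0.08 m above the table.

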